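# Set the length stop and load a blank into the sanding fixture

## Task

Set up the sanding fixture for the long aluminium blank: lift the stop's knob out of its notch, slide the stop along and let the knob drop fully into the notch that the steel pointer points at, then lay the blank in the fixture's channel with its end against the stop. Then free the hold-down clip from its dock by squeezing its two side buttons, lower it over the blank into the fixture's catch brackets and let go so that it latches. Leave the other things on the bench where they are.

Things in the scene. Friction and masses are not known exactly. Their poses are not given: they have to be found in the camera images.
- fixture: grey steel fixture screwed to the bench, a bed 120 mm (x) by 220 mm (y) by 24 mm. Origin on the bench, on the centre line of the channel; its y runs along the channel towards the stop, z up; the bed spans y -70 to 150 mm. The channel (x = 0) is 25 mm wide and 6 mm deep, open at the -y end. Beside it, at x +-16 to +-26 mm, stand two steel rails with 4 notches at y = 60, 80, 100 and 120 mm; notches are 9 mm wide between rounded teeth that rise 15.5 mm above the bed.
- channel (a point): point on the channel's floor, on its centre line, 18 mm above the bench, at fixture y = 0; axes of the fixture
- stop (a joint): travel of the stop block along the channel in m: 0 in the notch where it starts (fixture y = 120 mm), growing towards fixture -y; 0.02, 0.04 and 0.06 are the other notches (y = 100, 80, 60 mm). Slides with about 1 N once the knob is up
- stop_knob (a joint): lift of the stop's knob in m: 0 down in a notch, 0.022 fully up; the crossbar under the knob clears the teeth above 0.0115. A light spring (2 N) pulls it down
- knob_grip (a point): centre of the stop's black round knob, 24 mm in diameter and 24 mm tall, on top of the aluminium stop block (22 mm across, 30 mm along the channel, reaching 22 mm above the bed); 46 mm above the bed when down, over the middle of the block. It moves with block and knob. A 5 mm steel crossbar under it sits in the rails' notches
- stop_face (a point): middle of the stop block's flat face towards fixture -y, 15 mm from the knob's axis, 29 mm above the bench; axes of the fixture; the blank's end goes against it
- pointer_tip (a point): tip of the small steel pointer (12 mm wide, 14 mm tall, 24 mm long) screwed on the bed's -x edge; it points along fixture +x at one of the three notches at y = 60, 80 or 100 mm, and has that notch's y. Flat round screw heads fill the two other holes; axes of the fixture
- blank_mid (a point): centre of the long aluminium bar, the blank: 180 mm (its x) by 20 mm (its y) by 30 mm (its z, up), 0.3 kg, lying on the bench on its 20 mm side; both ends alike. In the channel its underside is 6 mm below the bed's surface, so grip it by the upper part (fingertips at least 8 mm above its underside)
- clip_grip (a point): middle of the hold-down clip, half-way up its button pads, 43 mm above its feet. The clip is a grey bridge 24 mm wide (y) and 57 mm tall on four legs, with a 29 mm gap and 28 mm of headroom for the blank under it. Black button pads on its +x and -x sides, 60 mm apart over all, 20 mm wide, 29 to 56 mm above its feet. Its x is the squeeze direction; it can go either way round
- clip_foot (a point): point under the middle of the clip at the height of its feet; axes of the clip
- clip_button_a (a joint): travel of the clip's +x button in m: 0 out (latched), 0.005 fully pressed. Takes 2.5 N to start and 6.5 N fully pressed. Each button carries a toe at its foot that springs out under a catch bracket; pressed at least 4 mm on both sides, the toes pass between the brackets with about 2 mm to spare on each side. It cannot snap in unpressed: keep both buttons squeezed while lifting and lowering
- clip_button_b (a joint): the same for the -x button
- socket (a point): middle between the fixture's two catch brackets, on the bed's surface (24 mm above the bench), at fixture y = 30 mm; axes of the fixture. The clip's feet rest here; the clip's x lies along fixture x. The brackets are 28 mm wide, 17 mm tall and stand 28 to 39 mm from the centre line; between their cheeks the toes have 3 mm of play each way along y
- dock_socket (a point): the same between the two like brackets of the dock, a 110 x 50 x 16 mm grey block fixed on the bench, where the clip is parked at first; 16 mm above the bench
- offcut: short piece of the same aluminium bar, 70 x 20 x 30 mm; a bystander, not the blank; origin at its underside
- spray_can: blue can, 58 mm in diameter, 150 mm tall, standing; a bystander; origin at its underside
- oil_jar: amber jar with steel cap, 64 mm in diameter, 85 mm tall; a bystander; origin at its underside
- screwdriver: screwdriver, 200 mm, lying; a bystander; origin at its underside
- wrench: open wrench, 180 mm, lying flat; a bystander; origin at its underside
- disc: brick-brown grinding disc, 100 mm in diameter, 8 mm thick, lying flat; a bystander; origin at its underside
Things that resemble listed ones, but are neither listed nor needed, are in the scene too. Leave any blue or white look-alike of the part that bears clip_grip alone.

How it is judged:
By the outcome, as a careful person would: the job done as asked, in the order asked, and still so for the second after the job is handed in, with the robot touching nothing.
It also fails if it takes over 72 s, if anything falls off the work surface, if the arm or the gripper's body presses on something with over 40 N, if the wrist force passes 120 N, or if a joint passes its speed limit or range.

## Robot

A 6-joint arm with a two-finger parallel gripper is mounted at the origin on the work surface. World frame = base frame: x ahead of the robot, y to its left, z up, the work surface at z = 0. Lengths are in m, angles in rad, forces in N, time in s.
With the tool pointing down it reaches from about 0.25 to 0.775 m from the base axis. Payload 4 kg.
Tool frame: the origin (TCP) lies at the very end of the fingers, on their centre line; the grasp point (between the pads) lies tcp_to_grasp behind it (tcp_to_grasp is the distance from the TCP to the grasp point, in m); z points along the fingers, y is the direction in which the jaws open and shut (so a half turn about z gives the same grasp; the last joint's range is limited). The gripper opens to 94 mm and grips with 3 to 60 N. Pads are 16 mm wide; open, the fingers measure 119 mm over their backs; the gripper's body (75 mm by 177 mm) begins 78 mm behind the grasp point.
Start: joints at [1.161, 0.087, 1.371, -0, 1.684, -0.103], TCP at [0.166, 0.524, 0.206] pointing down, gripper open.
Joint ranges: [-3.1, 3.1], [-0.76, 2.03], [0.27, 2.55], [-1.08, 4.22], [0.17, 2.65], [-2.57, 2.57]. Speed limits (rad/s): [2.79, 2.79, 3.14, 3.14, 3.14, 3.14].

## Interface

Orientations are given as [roll, pitch, yaw] about the fixed x, y, z axes, in that order (R = Rz(yaw) Ry(pitch) Rx(roll)).
In Python, from bench import * gives the robot as it stands.
- The arm moves only by the tool play_rows, never from a script. Its argument "rows" is a list of rows, each a list of 3 entries, a list of its own where there are three numbers: the finger opening in cm, from 0 to 9.4, then the shift along the world's x, y, z in cm, then the turn, a rotation vector about the world's x, y, z in rad. A call has 1 to 8 rows; each row is the pose to reach, as a shift and turn from the pose commanded when the call began; what a row does not reach only later rows make up. A row lasts 1/12 s, in which the tool goes at most 41.7 mm and 7.16 degrees, less where a joint would pass 70% of its speed; a pose out of reach is approached as far as the arm can. A call with a gripper value outside its range is refused whole. The fingers move at their own pace and stop on an object; the grip force is fixed at half the most. Time passes only in rows, so rows that repeat a pose let the fingers close. It gives the time, the measured TCP pose, the force and the opening at its end, in the units of the state.
- get_obs(): the state, without advancing time (a new reading comes with each control period).
- snapshot(name): name is "scene" or "top" or "wrist"; returns a dict with "pixels" (384x512x3 uint8, red, green, blue), "fx", "fy", "cx", "cy" (pixels), "rvec" (rotation vector, rad) and "tvec" (3), from world to camera coordinates, as OpenCV has them. Camera axes: x right, y down, z forward; pixel columns grow to the right and rows downward; lengths in m; the calibration is good to about 2 mm. A picture is of the moment at which its call begins. There is no depth.
- close_job(): hands the job in, once; it reports no verdict.
Trained networks look in the newest picture that a camera, given by its name, has taken for a name from the list of things; names that differ only in an ending like _2 or _b are one class to them, and where a whole thing is asked for, a point or a joint stands for the part that bears it (a point fixed in the world has none). Each returns a list of dicts, best first, with "confidence" (0 to 1); they miss things now and then, are a little off and sometimes report something else, mostly with a low value. They report only what shows in the picture. A call takes as long as a camera call. They do not tell look-alikes from the thing itself.
- silhouettes(camera, label): "mask" (384x512 bool, what is visible of it) and "point" ([row, column] in pixels, amid what is visible of it).
The state is a dict: "time": time; "joint_positions": joint angles; "qvel": joint speeds; "joint_torque": joint torques, N m; "tool_pos": TCP position; "ee_rot": TCP orientation; "wrist_force": force on the tool from outside, world axes, zero at the start; "wrist_torque": the same for the moment, N m; "width": finger opening in m.
Only numpy, scipy, OpenCV 4.12 (cv2) and the standard library are available. Lean on these libraries where they do the work, as an engineer would, in place of code of your own. Each camera call takes 0.05 s, during which the arm holds its last target. There are 200 camera calls.

## Working session

There is one attempt and no reset: what is moved stays moved. The work goes in short steps, Python scripts to look and compute and a tool call to move; the robot and the scene stay as the last step left them, time stands still between calls to the robot, and variables do not carry over. Pictures are saved under pics/ and viewed, about 8 in all and at most 12, crops included, and the job is handed in when it is done.

Besides the shell and the picture viewer there is one more tool, called by a JSON object that holds its "op" and its "data". play_rows: Moves the arm, as the interface text tells. Its arguments: {"type":"object","properties":{"rows":{"type":"array"}},"required":["rows"]}

```bash
ls; mkdir -p pics
cat > h.py <<'E'
from bench import *
import numpy as np, cv2
def save(s,n,crop=None,scale=1):
    im=s["pixels"][:,:,::-1]
    if crop: r0,r1,c0,c1=crop; im=im[r0:r1,c0:c1]
    im=cv2.resize(np.ascontiguousarray(im),None,fx=scale,fy=scale,interpolation=cv2.INTER_CUBIC)
    cv2.imwrite("pics/"+n,im)
def ray(s,r,c):
    R=cv2.Rodrigues(np.array(s["rvec"],float))[0]; t=np.array(s["tvec"],float).ravel()
    d=R.T@np.array([(c-s["cx"])/s["fx"],(r-s["cy"])/s["fy"],1.]); return -R.T@t,d
def at(s,r,c,z):
    o,d=ray(s,r,c); return o+d*(z-o[2])/d[2]
def proj(s,P):
    R=cv2.Rodrigues(np.array(s["rvec"],float))[0]; t=np.array(s["tvec"],float).ravel()
    p=(R@np.atleast_2d(P).T).T+t
    return np.c_[p[:,1]/p[:,2]*s["fy"]+s["cy"],p[:,0]/p[:,2]*s["fx"]+s["cx"]]
E
python3 - <<'E'
from h import *
a=snapshot("top");b=snapshot("scene")
save(a,"top.png",scale=1.5);save(b,"scene.png",scale=1.5)
o=get_obs();print({k:np.round(v,3).tolist() for k,v in o.items() if k!='x'})
for s in(a,b): print(ray(s,192,256), s["fx"])
for cam,s in(("top",a),("scene",b)):
  for l in("fixture","knob_grip","pointer_tip","blank_mid","clip_grip","dock_socket","offcut","stop"):
    try:
      for x in silhouettes(cam,l)[:4]:
        m=x["mask"].astype(np.uint8); rc=cv2.minAreaRect(np.argwhere(m)[:,::-1].astype(np.float32))
        print(cam,l,round(x["confidence"],2),np.round(x["point"]).tolist(),m.sum(),np.round(rc[0]),np.round(rc[1]),round(rc[2]),np.round(at(s,*x["point"],0.03),3))
    except Exception as e: print(cam,l,e)
E
```

```text
pics
{'time': 0.1, 'joint_positions': [1.161, 0.088, 1.372, 0.0, 1.684, -0.103], 'qvel': [-0.001, -0.003, -0.003, 0.001, 0.001, -0.002], 'joint_torque': [0.002, -34.126, -30.33, 0.072, 0.031, -0.0], 'tool_pos': [0.166, 0.524, 0.204], 'ee_rot': [-3.14, -0.0, 2.835], 'wrist_force': [0.087, -0.719, -0.02], 'wrist_torque': [0.002, 0.003, 0.084], 'width': 0.094}
(array([0.44895831, 0.00712641, 1.5506548 ]), array([ 0.09376803, -0.00598613, -0.9955823 ])) 478.0796459881833
(array([ 1.16144399, -0.32926175,  1.04263643]), array([-0.49990575,  0.27466234, -0.82148733])) 388.8569045154352
top fixture 0.78 [194.0, 250.0] 2655 [249. 195.] [70. 39.] 15 [0.587 0.016 0.03 ]
top knob_grip 0.56 [186.0, 224.0] 40 [224. 188.] [6. 7.] 0 [0.612 0.099 0.03 ]
top blank_mid 0.64 [208.0, 156.0] 525 [155. 207.] [56. 10.] 82 [0.539 0.316 0.03 ]
top clip_grip 0.64 [231.0, 306.0] 86 [306. 232.] [ 6. 17.] 45 [ 0.469 -0.162  0.03 ]
top clip_grip 0.48 [218.0, 346.0] 176 [344. 220.] [19.  9.] 90 [ 0.511 -0.288  0.03 ]
top clip_grip 0.46 [261.0, 289.0] 241 [285. 260.] [33.  9.] 11 [ 0.374 -0.108  0.03 ]
top clip_gri
[... 477 characters left out ...]
59 0.301 0.03 ]
scene clip_grip 0.74 [197.0, 195.0] 222 [196. 197.] [11. 24.] 24 [ 0.464 -0.164  0.03 ]
scene clip_grip 0.54 [218.0, 166.0] 185 [165. 218.] [24.  8.] 66 [ 0.491 -0.273  0.03 ]
scene clip_grip 0.53 [228.0, 128.0] 294 [130. 228.] [15. 22.] 60 [ 0.465 -0.385  0.03 ]
scene dock_socket 0.79 [233.0, 168.0] 323 [168. 226.] [32. 17.] 65 [ 0.542 -0.287  0.03 ]
scene dock_socket 0.2 [205.0, 355.0] 161 [355. 204.] [23.  8.] 81 [0.743 0.248 0.03 ]
scene offcut 0.54 [203.0, 355.0] 158 [356. 204.] [23.  7.] 90 [0.738 0.254 0.03 ]
scene stop 0.62 [188.0, 296.0] 121 [291. 191.] [10. 15.] 27 [0.596 0.127 0.03 ]
scene stop 0.16 [218.0, 102.0] 680 [ 98. 216.] [27. 31.] 90 [ 0.394 -0.441  0.03 ]
```

View pics/top.png

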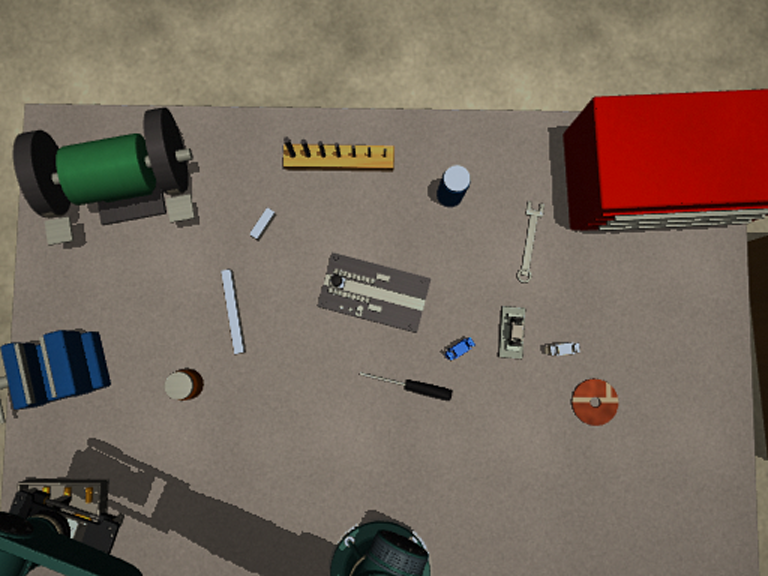

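View pics/scene.png

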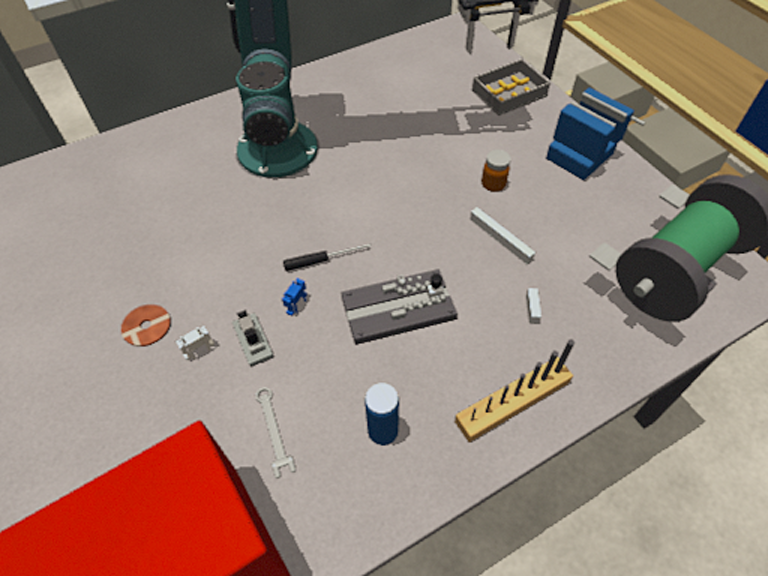

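The real clip is the one in the grey dock at scaled top pixel (512,332). The blue part at (458,349) and the white part at (563,349) are look-alikes. Next I fit the poses roughly.

Run:
```python
from h import *
a=snapshot("top");w=snapshot("wrist")
for l,z in(("fixture",.024),("blank_mid",.03),("dock_socket",.016)):
  m=silhouettes("top",l)[0]["mask"]
  p=np.array([at(a,r,c,z)[:2] for r,c in np.argwhere(m)],np.float32)
  c,wh,an=cv2.minAreaRect(p*1000);print(l,c,wh,an)
print(at(a,280/1.5,336/1.5,.07),at(a,271/1.5,230/1.5,.03),at(a,354/1.5,239/1.5,.03),at(a,332/1.5,512/1.5,.06))
o=get_obs();C,d=ray(w,192,256);print(C-o["tool_pos"],d,w["fx"])
# camera in tool frame
from scipy.spatial.transform import Rotation as T
R=T.from_euler("xyz",o["ee_rot"]).as_matrix();print(R.T@(C-o["tool_pos"]),R.T@d,R)
```

```text
fixture (583.955810546875, 19.9608154296875) (224.3411865234375, 123.33912658691406) 75.44627380371094
blank_mid (539.9089965820312, 317.8060302734375) (179.5733184814453, 25.363597869873047) 10.512710571289062
dock_socket (502.93792724609375, -273.8413391113281) (53.40242004394531, 111.29298400878906) 87.14350891113281
[0.6040288  0.09796618 0.07      ] [0.62507739 0.32633074 0.03      ] [0.44925424 0.30215541 0.03      ] [ 0.50025624 -0.26895849  0.06      ]
[-0.06459957  0.02126087  0.17856469] [ 0.21907038 -0.06395696 -0.97362299] 296.79165567851237
[ 0.06800617  0.00077363 -0.17856382] [-0.22816802  0.00510894  0.97362072] [[-9.53307279e-01  3.02002038e-01  1.35940203e-05]
 [ 3.02002038e-01  9.53307276e-01  8.20197405e-05]
 [ 1.18108503e-05  8.22954375e-05 -9.99999997e-01]]
```

{"op": "play_rows", "data": {"rows": [[9.4, [2.64, -3.03, 0], [0, 0, -0.095]], [9.4, [5.28, -6.06, 0], [0, 0, -0.19]], [9.4, [7.92, -9.09, 0], [0, 0, -0.285]], [9.4, [10.6, -12.1, 0], [0, 0, -0.38]], [9.4, [13.2, -15.2, 0], [0, 0, -0.475]], [9.4, [15.8, -18.2, 0], [0, 0, -0.57]], [9.4, [18.5, -21.2, 0], [0, 0, -0.665]], [9.4, [21.2, -24.2, 0], [0, 0, -0.76]]]}}

```text
time: 1.82
tool_pos: [0.379, 0.2807, 0.2058]
ee_rot: [3.141, -0.0, 2.07]
wrist_force: [0.7, 0.9, 0.2]
width: 0.0941
```

{"op": "play_rows", "data": {"rows": [[9.4, [2.64, -3.03, 0], [0, 0, -0.095]], [9.4, [5.28, -6.06, 0], [0, 0, -0.19]], [9.4, [7.92, -9.09, 0], [0, 0, -0.285]], [9.4, [10.6, -12.1, 0], [0, 0, -0.38]], [9.4, [13.2, -15.2, 0], [0, 0, -0.475]], [9.4, [15.8, -18.2, 0], [0, 0, -0.57]], [9.4, [18.5, -21.2, 0], [0, 0, -0.665]], [9.4, [21.2, -24.2, 0], [0, 0, -0.76]]]}}

```text
time: 2.48
tool_pos: [0.5912, 0.0385, 0.2056]
ee_rot: [3.141, -0.0, 1.31]
wrist_force: [0.0, 0.4, 0.7]
width: 0.0939
```

Run:
```python
from h import *
w=snapshot("wrist");save(w,"w1.png",scale=1.5)
import pickle;pickle.dump(w,open("w1.pkl","wb"))
o=get_obs();print(o["time"],o["tool_pos"],o["ee_rot"],o["joint_positions"])
for l in("fixture","knob_grip","pointer_tip","stop"):
  for x in silhouettes("wrist",l)[:3]:
    print(l,x["confidence"],x["point"],x["mask"].sum(),at(w,*x["point"],.07),at(w,*x["point"],.024))
```

```text
2.5333 [0.59524391 0.03218609 0.20383652] [3.13785966 0.00445794 1.29997097] [-0.03800067  0.18896115  1.25986487 -0.0052362   1.69016127  0.23218606]
fixture 0.83 [185.6, 257.4] 16255 [0.59284911 0.03919968 0.07      ] [0.59075136 0.0297077  0.024     ]
knob_grip 0.68 [128.4, 255.5] 568 [0.60639639 0.09817136 0.07      ] [0.60628219 0.09731383 0.024     ]
pointer_tip 0.69 [179.8, 213.7] 183 [0.54901521 0.05747934 0.07      ] [0.54049943 0.05066382 0.024     ]
stop 0.92 [127.4, 252.5] 622 [0.60365877 0.0999465  0.07      ] [0.60314374 0.09934888 0.024     ]
```

View pics/w1.png

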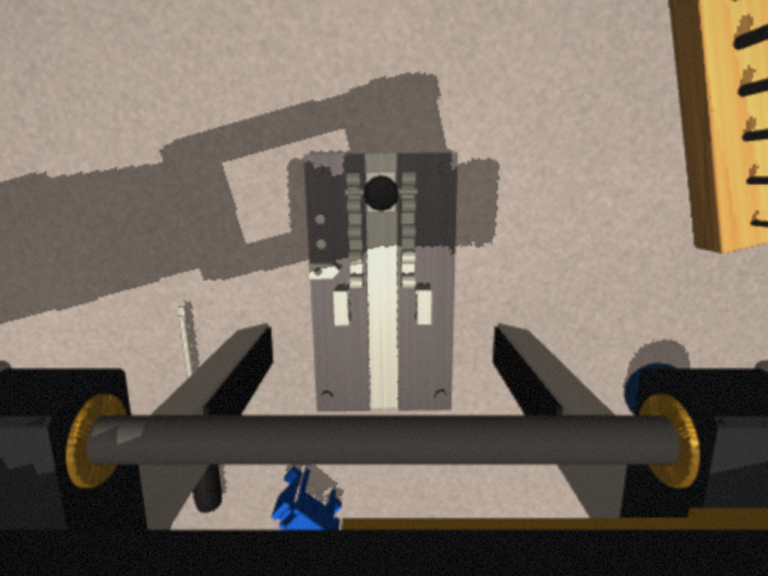

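The wrist picture shows the knob at (381,193). The pointer is at (325,270) with its tip near (345,268), and the two screw heads are at (320,219) and (320,244). So the pointer marks the y = 60 mm notch, and the fixture coordinates agree (about 59). The stop must travel 60 mm. I'll refine the fixture pose now that the arm is still.

```bash
cat >> h.py <<'E'
from scipy.optimize import least_squares
def fitrect(s,mask,z,L,W,x0,extra=None):
    """fit a rectangle (centre x,y,angle of long axis) at height z to mask: hull-based minAreaRect refined by contour"""
    c=max(cv2.findContours(mask.astype(np.uint8),cv2.RETR_EXTERNAL,cv2.CHAIN_APPROX_NONE)[0],key=cv2.contourArea)[:,0,:]
    P=np.array([at(s,r,q,z)[:2] for q,r in c])
    def f(v):
        d=P-v[:2];ca,sa=np.cos(v[2]),np.sin(v[2]);u=d@[ca,sa];w=d@[-sa,ca]
        a=np.abs(u)-L/2;b=np.abs(w)-W/2
        return np.where((a>0)&(b>0),np.hypot(a,b),np.maximum(a,b))
    r=least_squares(f,x0,loss="soft_l1",f_scale=.001,x_scale=[.01,.01,.1]);return r.x,np.median(np.abs(r.fun))
E
python3 - <<'E'
from h import *
w=snapshot("wrist");o=get_obs();print(o["time"],o["tool_pos"],o["ee_rot"],np.abs(o["qvel"]).max())
for cam,s in(("wrist",w),("top",snapshot("top"))):
  m=silhouettes(cam,"fixture")[0]["mask"]
  v,e=fitrect(s,m,.024,.22,.12,[.584,.020,1.317]);print(cam,v,e)
  org=v[:2]-.04*np.array([np.cos(v[2]),np.sin(v[2])]);print("origin",org,"theta",v[2]-np.pi/2, "knob",org+.12*np.array([np.cos(v[2]),np.sin(v[2])]))
k=silhouettes("wrist","knob_grip")[0];ys,xs=np.where(k["mask"])
im=cv2.cvtColor(w["pixels"],cv2.COLOR_RGB2GRAY)
m=(im<45)&(np.hypot(*(np.indices(im.shape)-np.array(k["point"])[:,None,None]))<20)
n,lab,st,ce=cv2.connectedComponentsWithStats(m.astype(np.uint8));i=1+st[1:,4].argmax()
print(k["point"],ce[i][::-1],st[i]); print(at(w,ce[i][1],ce[i][0],.076))
# edges: channel line & bed edges projections check
T=proj(w,np.array([[org[0],org[1],.024]]));print(T)
E
```

```text
2.7833 [0.58959917 0.04115638 0.20559413] [-3.14126313e+00 -4.02586144e-04  1.31621061e+00] 0.019565803288462618
wrist [0.58475613 0.02146815 1.32238768] 0.0010848329235750229
origin [ 0.57492166 -0.01730404] theta -0.2484086467808917 knob [0.60442507 0.09901254]
top [0.5827496  0.02089903 1.33553319] 0.001634040130364875
origin [ 0.57342565 -0.01799909] theta -0.2352631415529418 knob [0.60139752 0.09869528]
[130.1, 257.1] [130.14503817 255.78371501] [244 120  24  22 393]
[0.60443126 0.09868281 0.076     ]
[[225.58327112 255.17981507]]
```

{"op": "play_rows", "data": {"rows": [[9.4, [0.75, 2.9, 0], [0, 0, 0.006]], [9.4, [1.48, 5.77, -1], [0, 0, 0.006]], [9.4, [1.48, 5.77, -5], [0, 0, 0.006]], [9.4, [1.48, 5.77, -9], [0, 0, 0.006]], [9.4, [1.48, 5.77, -11], [0, 0, 0.006]], [9.4, [1.48, 5.77, -11], [0, 0, 0.006]], [9.4, [1.48, 5.77, -11], [0, 0, 0.006]]]}}

```text
time: 3.57
tool_pos: [0.6038, 0.0987, 0.0947]
ee_rot: [-3.139, 0.001, 1.322]
wrist_force: [0.6, 0.2, 1.3]
width: 0.0942
```

Run:
```python
import bench
print([n for n in dir(bench) if n[0]!='_'], getattr(bench,"tcp_to_grasp",None))
from h import *
w=snapshot("wrist");save(w,"w2.png");o=get_obs();print(o["tool_pos"],o["ee_rot"])
for l in("knob_grip",):
  for k in silhouettes("wrist",l)[:2]:
    ys,xs=np.where(k["mask"]);print(k["confidence"],k["point"],xs.min(),xs.max(),ys.min(),ys.max())
    for z in(.07,.082):print(at(w,*k["point"],z))
print(proj(w,[[.6044,.0988,.07],[.6044,.0988,.082]]))
```

```text
['IKError', 'close_job', 'get_obs', 'silhouettes', 'snapshot', 'tcp_to_grasp'] 0.0188
[0.60538653 0.09861054 0.09704139] [ 3.13966177e+00 -6.75793963e-04  1.32166786e+00]
0.74 [216.2, 259.6] 224 289 201 238
[0.60625355 0.10020086 0.07      ]
[0.60703775 0.103995   0.082     ]
[[218.60734626 257.56838923]
 [224.18768063 257.6816815 ]]
```

View pics/w2.png

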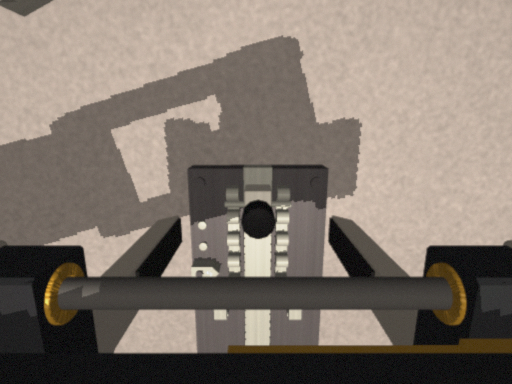

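The view shows the knob at (258,218), centred between the fingers. I'll go down and grip it.

{"op": "play_rows", "data": {"rows": [[9.4, [0, 0, -2], [0, 0, 0]], [9.4, [0, 0, -4.1], [0, 0, 0]], [9.4, [0, 0, -4.1], [0, 0, 0]], [2.0, [0, 0, -4.1], [0, 0, 0]], [2.0, [0, 0, -4.1], [0, 0, 0]], [2.0, [0, 0, -4.1], [0, 0, 0]], [2.0, [0, 0, -4.1], [0, 0, 0]], [2.0, [0, 0, -4.1], [0, 0, 0]]]}}

```text
time: 4.33
tool_pos: [0.6057, 0.0981, 0.0559]
ee_rot: [3.139, -0.001, 1.321]
wrist_force: [-0.3, -1.5, -0.2]
width: 0.0639
```

{"op": "play_rows", "data": {"rows": [[1.5, [0, 0, 0], [0, 0, 0]], [1.5, [0, 0, 0], [0, 0, 0]], [1.5, [0, 0, 0], [0, 0, 0]], [1.5, [0, 0, 0], [0, 0, 0]]]}}

```text
time: 4.67
tool_pos: [0.6049, 0.0981, 0.0544]
ee_rot: [-3.142, 0.0, 1.321]
wrist_force: [-0.6, 0.2, 0.2]
width: 0.0374
```

{"op": "play_rows", "data": {"rows": [[1.5, [0, 0, 0], [0, 0, 0]], [1.5, [0, 0, 0], [0, 0, 0]], [1.5, [0, 0, 0], [0, 0, 0]], [1.5, [0, 0, 0], [0, 0, 0]], [1.5, [0, 0, 0.9], [0, 0, 0]], [1.5, [0, 0, 1.7], [0, 0, 0]], [1.5, [0, 0, 1.7], [0, 0, 0]], [1.5, [0, 0, 1.7], [0, 0, 0]]]}}

```text
time: 5.33
tool_pos: [0.6054, 0.0978, 0.0719]
ee_rot: [3.14, 0.0, 1.321]
wrist_force: [3.3, -0.1, -2.7]
width: 0.0233
```

{"op": "play_rows", "data": {"rows": [[1.5, [-0.25, -0.97, 0], [0, 0, 0]], [1.5, [-0.5, -1.94, 0], [0, 0, 0]], [1.5, [-0.75, -2.91, 0], [0, 0, 0]], [1.5, [-1.0, -3.88, 0], [0, 0, 0]], [1.5, [-1.25, -4.85, 0], [0, 0, 0]], [1.5, [-1.48, -5.82, 0], [0, 0, 0]], [1.5, [-1.48, -5.82, 0], [0, 0, 0]], [1.5, [-1.48, -5.82, 0], [0, 0, 0]]]}}

```text
time: 6.0
tool_pos: [0.5903, 0.0382, 0.0715]
ee_rot: [3.14, 0.001, 1.319]
wrist_force: [4.5, -2.3, -2.5]
width: 0.0235
```

{"op": "play_rows", "data": {"rows": [[1.5, [0, 0, -0.5], [0, 0, 0]], [1.5, [0, 0, -1.0], [0, 0, 0]], [1.5, [0, 0, -1.4], [0, 0, 0]], [1.5, [0, 0, -1.7], [0, 0, 0]], [1.5, [0, 0, -1.7], [0, 0, 0]], [1.5, [0, 0, -1.7], [0, 0, 0]]]}}

```text
time: 6.5
tool_pos: [0.5907, 0.0396, 0.0545]
ee_rot: [3.14, 0.0, 1.321]
wrist_force: [4.9, -2.1, -1.3]
width: 0.0234
```

{"op": "play_rows", "data": {"rows": [[5.0, [0, 0, 0], [0, 0, 0]], [5.0, [0, 0, 0], [0, 0, 0]], [5.0, [0, 0, 0], [0, 0, 0]], [5.0, [0, 0, 0], [0, 0, 0]], [9.4, [0, 0, 2], [0, 0, 0]], [9.4, [0, 0, 6], [0, 0, 0]], [9.4, [0, 0, 10], [0, 0, 0]], [9.4, [0, 0, 14], [0, 0, 0]]]}}

```text
time: 7.17
tool_pos: [0.5888, 0.0403, 0.1952]
ee_rot: [-3.138, 0.0, 1.321]
wrist_force: [1.3, 0.3, 0.9]
width: 0.0736
```

Run:
```python
from h import *
snapshot("wrist");snapshot("wrist");snapshot("wrist");w=snapshot("wrist");save(w,"w3.png",(60,300,120,400),2.8);o=get_obs();print(o["time"],o["tool_pos"],o["ee_rot"],np.abs(o["qvel"]).max())
k=silhouettes("wrist","knob_grip")[0];print(k["confidence"],k["point"],at(w,*k["point"],.073))
m=silhouettes("wrist","fixture")[0]["mask"]
v,e=fitrect(w,m,.024,.22,.12,[.584,.020,1.317]);y=np.array([np.cos(v[2]),np.sin(v[2])]);print(v,e,v[:2]-.04*y,v[:2]+.02*y)
b=snapshot("top")
x=silhouettes("top","blank_mid")[0];v,e=fitrect(b,x["mask"],.03,.18,.02,[.54,.316,.15]);print("blank",v,e)
b=snapshot("scene")
x=silhouettes("scene","blank_mid")[0];v,e=fitrect(b,x["mask"],.03,.18,.02,[.54,.316,.15]);print("blank",v,e)
```

```text
7.3667 [0.59053071 0.04012507 0.19623276] [ 3.13872792e+00 -9.03945626e-04  1.32117343e+00] 0.07375845764579529
0.69 [186.6, 255.1] [0.59259589 0.04223424 0.073     ]
[0.58468131 0.02177581 1.32007435] 0.0009295935098886723 [ 0.57475717 -0.01697354] [0.58964337 0.04115048]
blank [ 0.46355802 -0.27120402  3.10182952] 0.008230564870704038
blank [ 0.69731612  0.28301516 -0.58850223] 0.002367645800395276
```

View pics/w3.png

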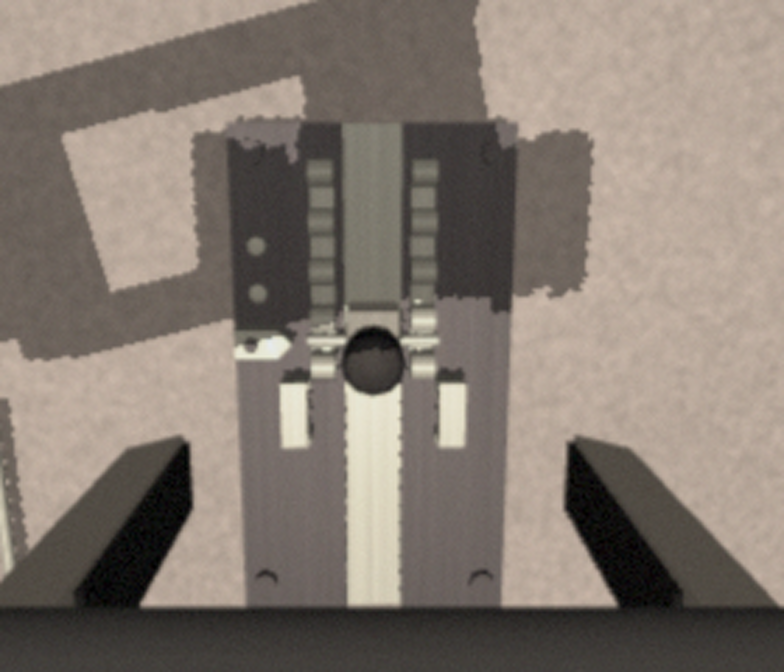

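The crossbar at crop (372,341) lines up with the pointer tip at (290,345), and the TCP came back to its starting height, so the knob is down. Next is the blank.

{"op": "play_rows", "data": {"rows": [[9.4, [-0.6, 3.4, 0], [0, 0, -0.12]], [9.4, [-1.2, 6.9, 0], [0, 0, -0.24]], [9.4, [-1.9, 10.3, 0], [0, 0, -0.36]], [9.4, [-2.5, 13.8, 0], [0, 0, -0.48]], [9.4, [-3.1, 17.2, 0], [0, 0, -0.6]], [9.4, [-3.8, 20.7, 0], [0, 0, -0.72]], [9.4, [-4.4, 24.1, 0], [0, 0, -0.84]], [9.4, [-5.0, 27.6, 0], [0, 0, -0.96]]]}}

```text
time: 8.33
tool_pos: [0.5392, 0.3172, 0.1934]
ee_rot: [3.141, 0.002, 0.355]
wrist_force: [0.8, -0.2, -0.2]
width: 0.094
```

{"op": "play_rows", "data": {"rows": [[9.4, [0, 0, 0], [0, 0, -0.12]], [9.4, [0, 0, 0], [0, 0, -0.2]], [9.4, [0, 0, 0], [0, 0, -0.2]], [9.4, [0, 0, 0], [0, 0, -0.2]]]}}

```text
time: 8.67
tool_pos: [0.5397, 0.3158, 0.1934]
ee_rot: [3.141, 0.002, 0.163]
wrist_force: [0.1, 0.0, 0.3]
width: 0.0944
```

Run:
```python
from h import *
snapshot("wrist");w=snapshot("wrist");save(w,"w4.png");o=get_obs();print(o["time"],o["tool_pos"],o["ee_rot"],np.abs(o["qvel"]).max(),o["joint_positions"])
for x in silhouettes("wrist","blank_mid")[:3]:
  print(x["confidence"],x["point"],x["mask"].sum(),at(w,*x["point"],.03))
  print(fitrect(w,x["mask"],.03,.18,.02,[.54,.316,.15]))
```

```text
8.7667 [0.54006736 0.31537431 0.19396542] [3.14123764e+00 9.83826922e-04 1.61817926e-01] 0.006892570910700042 [ 4.37953355e-01  2.59235838e-01  1.19520734e+00 -7.38397931e-05
  1.68819282e+00  1.84692297e+00]
0.68 [172.3, 254.0] 2476 [0.5481221  0.31930491 0.03      ]
(array([0.54082179, 0.32139315, 0.18868334]), np.float64(0.001005927143234324))
0.43 [180.1, 508.0] 122 [0.58742209 0.02382677 0.03      ]
(array([0.5758524 , 0.02752569, 0.54108428]), np.float64(0.00263866936018752))
```

View pics/w4.png

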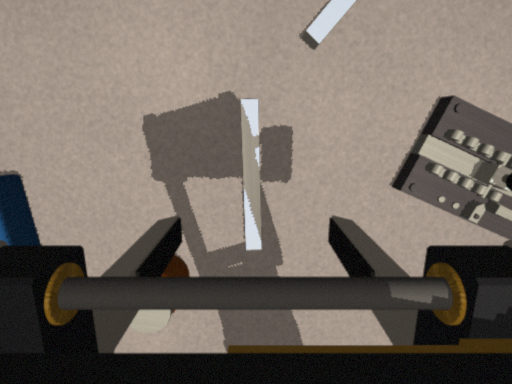

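The blank's top face runs from (249,99) to (254,249) and sits between the fingers. The offcut is at (335,18) and well clear. I'll convert the corners to positions.

Run:
```python
from h import *
w=snapshot("wrist");o=get_obs();print(o["tool_pos"],o["ee_rot"])
m=silhouettes("wrist","blank_mid")[0]["mask"]
for r in(102,120,140,160,180,200,220,240,246): c=np.where(m[r,200:300])[0]+200; print(r,c.min(),c.max())
A=at(w,99,249.5,.03);B=at(w,249,254,.03);d=A-B;print(A,B,(A+B)/2,np.linalg.norm(d),np.arctan2(d[1],d[0]))
```

```text
[0.54025081 0.31529002 0.19432732] [3.14143762e+00 3.56732342e-04 1.60917884e-01]
102 240 258
120 241 257
140 241 258
160 242 257
180 243 258
200 244 258
220 244 259
240 245 260
246 245 260
[0.62838262 0.33715798 0.03      ] [0.45324212 0.30361305 0.03      ] [0.54081237 0.32038551 0.03      ] 0.1783240165125934 0.18923970314912125
```

{"op": "play_rows", "data": {"rows": [[9.4, [0.05, 0.5, -2], [0, 0, 0.028]], [9.4, [0.05, 0.5, -6], [0, 0, 0.028]], [9.4, [0.05, 0.5, -10], [0, 0, 0.028]], [9.4, [0.05, 0.5, -14], [0, 0, 0.028]], [6.0, [0.05, 0.5, -17.0], [0, 0, 0.028]], [6.0, [0.05, 0.5, -18.3], [0, 0, 0.028]], [5.0, [0.05, 0.5, -18.3], [0, 0, 0.028]], [5.0, [0.05, 0.5, -18.3], [0, 0, 0.028]]]}}

```text
time: 9.58
tool_pos: [0.5411, 0.3208, 0.0121]
ee_rot: [-3.142, -0.0, 0.189]
wrist_force: [0.6, -0.1, 0.9]
width: 0.0707
```

{"op": "play_rows", "data": {"rows": [[1.5, [0, 0, 0], [0, 0, 0]], [1.5, [0, 0, 0], [0, 0, 0]], [1.5, [0, 0, 0], [0, 0, 0]], [1.5, [0, 0, 0], [0, 0, 0]], [1.5, [0, 0, 0], [0, 0, 0]], [1.5, [0, 0, 0], [0, 0, 0]], [1.5, [0, 0, 0], [0, 0, 0]]]}}

```text
time: 10.17
tool_pos: [0.5406, 0.3209, 0.0117]
ee_rot: [3.142, -0.0, 0.189]
wrist_force: [-0.0, -0.2, 0.3]
width: 0.0243
```

{"op": "play_rows", "data": {"rows": [[1.5, [0, 0, 0], [0, 0, 0]], [1.5, [0, 0, 0], [0, 0, 0]], [1.5, [0, 0, 0], [0, 0, 0]], [1.5, [0, 0, 2], [0, 0, 0]], [1.5, [0, 0, 5], [0, 0, 0]], [1.5, [0, 0, 8], [0, 0, 0]], [1.5, [0, 0, 11], [0, 0, 0]], [1.5, [0, 0, 13], [0, 0, 0]]]}}

```text
time: 10.83
tool_pos: [0.541, 0.3214, 0.1439]
ee_rot: [-3.141, -0.002, 0.189]
wrist_force: [0.8, -0.4, -1.5]
width: 0.0196
```

{"op": "play_rows", "data": {"rows": [[1.5, [0.2, -3.8, 0], [0, 0, 0.11]], [1.5, [0.4, -7.6, 0], [0, 0, 0.22]], [1.5, [0.6, -11.4, 0], [0, 0, 0.33]], [1.5, [0.8, -15.2, 0], [0, 0, 0.44]], [1.5, [1.0, -19, 0], [0, 0, 0.55]], [1.5, [1.2, -22.8, 0], [0, 0, 0.66]], [1.5, [1.5, -26.6, 0], [0, 0, 0.77]], [1.5, [1.7, -30.4, 0], [0, 0, 0.88]]]}}

```text
time: 11.5
tool_pos: [0.5569, 0.0154, 0.1404]
ee_rot: [-3.14, 0.0, 1.075]
wrist_force: [0.5, -0.6, -2.6]
width: 0.0198
```

{"op": "play_rows", "data": {"rows": [[1.5, [0.1, -2.9, 0], [0, 0, 0.09]], [1.5, [0.3, -5.8, 0], [0, 0, 0.18]], [1.5, [0.4, -8.4, 0], [0, 0, 0.253]], [1.5, [0.4, -8.4, -3], [0, 0, 0.253]], [1.5, [0.4, -8.4, -6], [0, 0, 0.253]], [1.5, [0.4, -8.4, -6], [0, 0, 0.253]], [1.5, [0.4, -8.4, -6], [0, 0, 0.253]], [1.5, [0.4, -8.4, -6], [0, 0, 0.253]]]}}

```text
time: 12.17
tool_pos: [0.5621, -0.0669, 0.0823]
ee_rot: [3.141, -0.0, 1.322]
wrist_force: [0.8, 0.1, -1.5]
width: 0.0198
```

Run:
```python
from h import *
w=snapshot("wrist");save(w,"w5.png",scale=1.5);o=get_obs();print(o["time"],o["tool_pos"],o["ee_rot"],o["width"],o["wrist_force"])
org=np.array([.5748,-.0170]);a=1.321;y=np.array([np.cos(a),np.sin(a)]);x=np.array([y[1],-y[0]])
d=o["tool_pos"][:2]-org;print("in fixture",d@x,d@y)
```

```text
12.2167 [ 0.56284517 -0.06695221  0.08337688] [ 3.13849550e+00 -2.55543115e-04  1.32247687e+00] 0.0196065573715527 [ 0.15637504  0.37157117 -2.41396305]
in fixture 0.000764734280576957 -0.051357147683166716
```

View pics/w5.png

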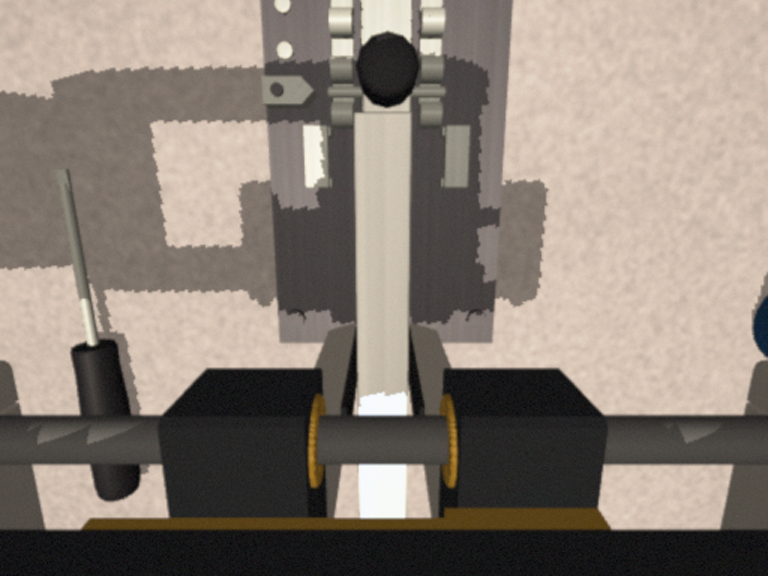

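The blank's end is at (382,112), just short of the knob at (388,69) and over the channel. I'll work out the lateral offset of blank against channel in the same picture.

Run:
```python
from h import *
w=snapshot("wrist");o=get_obs();print(o["tool_pos"],o["ee_rot"])
org=np.array([.5748,-.0170]);a=1.321;y=np.array([np.cos(a),np.sin(a)]);x=np.array([y[1],-y[0]])
def F(r,c,z): d=at(w,r/1.5,c/1.5,z)[:2]-org; return np.round([d@x*1e3,d@y*1e3],1)
zt=o["tool_pos"][2]+.018
print("blank end L R",F(112,355,zt),F(112,410,zt),"near L R",F(340,357,zt),F(340,408,zt))
print("knob",F(69,357,.07),F(69,419,.07))
print("brackets outer L,R",F(155,303,.041),F(155,470,.041),"inner",F(155,328,.041),F(155,445,.041))
print("rails outer",F(20,328,.038),F(20,445,.038),"bed", F(200,273,.024),F(200,503,.024),"bed end",F(342,281,.024),F(342,493,.024))
g=cv2.cvtColor(w["pixels"],cv2.COLOR_RGB2GRAY)
for r in(85,110,150,200): print(r,[ (c,int(v)) for c,v in zip(range(232,280),np.diff(g[r,231:280].astype(int))) if abs(v)>14])
```

```text
[ 0.56316933 -0.06699292  0.08386545] [ 3.13741816e+00 -2.18646231e-04  1.32261044e+00]
blank end L R [-10.   39.7] [ 8.5 39.7] near L R [-10.2 -41.6] [  9.1 -41.6]
knob [-10.8  60.4] [13.8 60.4]
brackets outer L,R [-38.3  29.3] [41.2 29.5] inner [-26.4  29.4] [29.3 29.5]
rails outer [-25.3  88.1] [27.6 88.3] bed [-57.8   7.7] [62.8  8. ] bed end [-57.5 -71. ] [ 62.3 -70.8]
85 [(235, 17), (236, 65), (237, 41), (273, -27), (274, -56), (275, -33)]
110 [(236, 56), (237, 44), (273, -32), (274, -50), (275, -26)]
150 [(236, 20), (237, 63), (238, 37), (272, -24), (273, -54), (274, -34)]
200 [(237, 42), (238, 58), (239, 22), (271, -16), (272, -44), (273, -43), (274, -22)]
```

{"op": "play_rows", "data": {"rows": [[1.5, [0.16, -0.04, -1.5], [0, 0, 0]], [1.5, [0.16, -0.04, -3], [0, 0, 0]], [1.5, [0.16, -0.04, -4.2], [0, 0, 0]], [1.5, [0.16, -0.04, -4.8], [0, 0, 0]], [1.5, [0.16, -0.04, -5.1], [0, 0, 0]], [1.5, [0.16, -0.04, -5.3], [0, 0, 0]], [1.5, [0.16, -0.04, -5.3], [0, 0, 0]]]}}

```text
time: 12.85
tool_pos: [0.5639, -0.0676, 0.0296]
ee_rot: [3.14, -0.0, 1.322]
wrist_force: [-0.2, 0.2, -1.8]
width: 0.0199
```

{"op": "play_rows", "data": {"rows": [[1.5, [0.06, 0.24, 0], [0, 0, 0]], [1.5, [0.1, 0.39, 0], [0, 0, 0]], [1.5, [0.12, 0.48, 0], [0, 0, 0]], [1.5, [0.12, 0.48, 0], [0, 0, 0]], [1.5, [0.12, 0.48, 0], [0, 0, 0]]]}}

```text
time: 13.27
tool_pos: [0.5654, -0.0632, 0.0296]
ee_rot: [3.139, 0.0, 1.322]
wrist_force: [-0.1, -1.7, 2.6]
width: 0.0199
```

{"op": "play_rows", "data": {"rows": [[1.5, [0.03, 0.1, 0], [0, 0, 0]], [1.5, [0.05, 0.2, 0], [0, 0, 0]], [1.5, [0.05, 0.2, 0], [0, 0, 0]], [1.5, [0.05, 0.2, 0], [0, 0, 0]]]}}

```text
time: 13.6
tool_pos: [0.5656, -0.0618, 0.0296]
ee_rot: [3.139, 0.001, 1.321]
wrist_force: [-0.8, -5.1, 5.3]
width: 0.0199
```

Run:
```python
from h import *
w=snapshot("wrist");o=get_obs();print(o["tool_pos"],o["ee_rot"],o["wrist_force"])
save(w,"w6.png",(0,240,140,380),2.5)
```

```text
[ 0.56565622 -0.06180637  0.02958571] [3.13917154e+00 1.42787866e-03 1.32151371e+00] [-2.11595278 -4.52442867  4.59138235]
```

View pics/w6.png

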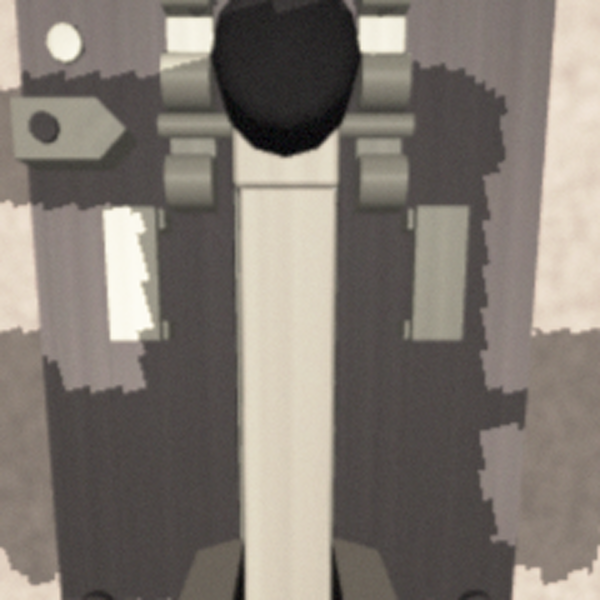

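The end joint is at crop (287,185), the blank is flush against the stop, and the crossbar sits in the notch level with the pointer tip. I'll release and go over the dock.

{"op": "play_rows", "data": {"rows": [[4.5, [0, 0, 0], [0, 0, 0]], [4.5, [0, 0, 0], [0, 0, 0]], [4.5, [0, 0, 0], [0, 0, 0]], [4.5, [0, 0, 0], [0, 0, 0]], [4.5, [0, 0, 3], [0, 0, 0]], [9.4, [0, 0, 7], [0, 0, 0]], [9.4, [0, 0, 11], [0, 0, 0]], [9.4, [0, 0, 15], [0, 0, 0]]]}}

```text
time: 14.32
tool_pos: [0.5642, -0.0601, 0.1793]
ee_rot: [-3.14, -0.001, 1.322]
wrist_force: [0.6, -0.2, 0.6]
width: 0.0616
```

{"op": "play_rows", "data": {"rows": [[9.4, [-1.1, -3.5, 0.5], [0, 0, 0.04]], [9.4, [-2.2, -7, 1], [0, 0, 0.08]], [9.4, [-3.3, -10.5, 1.5], [0, 0, 0.12]], [9.4, [-4.4, -14, 2], [0, 0, 0.16]], [9.4, [-5.5, -17.5, 2], [0, 0, 0.2]], [9.4, [-6.5, -20.7, 2], [0, 0, 0.2]], [9.4, [-6.5, -20.7, 2], [0, 0, 0.2]], [9.4, [-6.5, -20.7, 2], [0, 0, 0.2]]]}}

```text
time: 14.98
tool_pos: [0.4993, -0.2687, 0.1978]
ee_rot: [-3.141, -0.002, 1.519]
wrist_force: [-0.7, 0.9, 0.6]
width: 0.094
```

Run:
```python
from h import *
snapshot("wrist");snapshot("wrist");w=snapshot("wrist");o=get_obs();print(o["time"],o["tool_pos"],o["ee_rot"],np.abs(o["qvel"]).max())
save(w,"w7.png",scale=1.5)
for l in("clip_grip","dock_socket"):
  for x in silhouettes("wrist",l)[:4]:
    m=x["mask"];c,wh,an=cv2.minAreaRect(np.array([at(w,r,q,.016 if l[0]=='d' else .07)[:2]*1e3 for r,q in np.argwhere(m)],np.float32))
    print(l,x["confidence"],x["point"],m.sum(),at(w,*x["point"],.07),c,wh,an)
    if l[0]=='d': print(fitrect(w,m,.016,.11,.05,[.5,-.27,-.05]))
```

```text
15.1333 [ 0.50029979 -0.26648252  0.1982326 ] [-3.14153240e+00 -1.06664870e-03  1.52318035e+00] 0.013436734186066963
clip_grip 0.69 [85.4, 218.8] 1386 [ 0.4686774  -0.16196118  0.07      ] (468.3476257324219, -163.88348388671875) (23.22608757019043, 60.58307647705078) 33.68185043334961
clip_grip 0.63 [191.7, 258.2] 1458 [ 0.50235961 -0.27044489  0.07      ] (502.2865295410156, -271.1785888671875) (34.206546783447266, 59.1689453125) 89.4147720336914
clip_grip 0.57 [257.4, 235.5] 720 [ 0.4735801  -0.34460933  0.07      ] (471.2037353515625, -343.1645202636719) (45.939327239990234, 28.18260955810547) 87.27427673339844
dock_socket 0.72 [178.3, 255.0] 2221 [ 0.49965715 -0.25586397  0.07      ] (502.1663818359375, -274.32391357421875) (50.842430114746094, 109.06262969970703) 86.26972198486328
(array([ 0.50190951, -0.2749309 , -0.0662133 ]), np.float64(0.0010113811026915068))
dock_socket 0.51 [36.6, 300.2] 1639 [ 0.54878431 -0.12210845  0.07      ] (553.5476684570312, -108.6495590209961) (79.11448669433594, 25.080440521240234) 76.22798919677734
(array([ 0.51136939, -0.09832633, -0.21729469]), np.float64(0.007376006175568654))
```

View pics/w7.png

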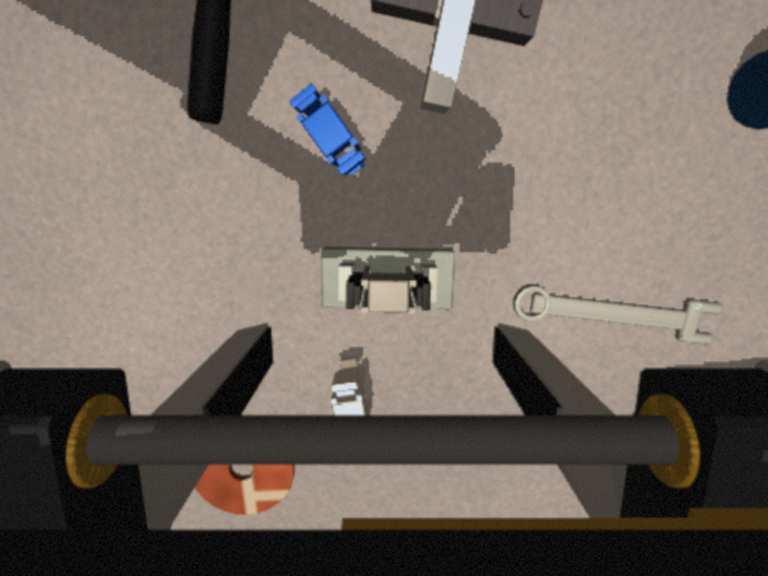

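Three candidates appear: blue at (325,130), white at (345,395), and the grey and beige one with black pads at (390,290) in the dock. The docked one fits, since it is parked in the dock and is neither blue nor white. I'll confirm it in an enlarged crop.

Run:
```python
from h import *
w=snapshot("wrist");o=get_obs();print(o["tool_pos"],o["ee_rot"])
save(w,"w8.png",(155,220,205,315),7)
D=np.array([.5019,-.2749]);t=-.066;ux=np.array([np.cos(t),np.sin(t)]);uy=np.array([-ux[1],ux[0]])
P=lambda a,b,z:[*(D+a*ux+b*uy),z]
g=proj(w,[P(a,b,.072) for a in(-.03,.03) for b in(-.01,.01)]+[P(0,0,.073)]+[P(0,b,.073) for b in(-.012,.012)]);print((g-[155,205])*7)
```

```text
[ 0.50045263 -0.26639009  0.19851895] [ 3.14141510e+00 -3.25809573e-04  1.52394279e+00]
[[350.78975626 169.82544178]
 [222.44439744 169.84534288]
 [358.34680046 563.3932159 ]
 [230.22178982 569.20559761]
 [292.52681698 368.20102199]
 [369.01570115 366.45931393]
 [214.68021628 369.97364626]]
```

View pics/w8.png

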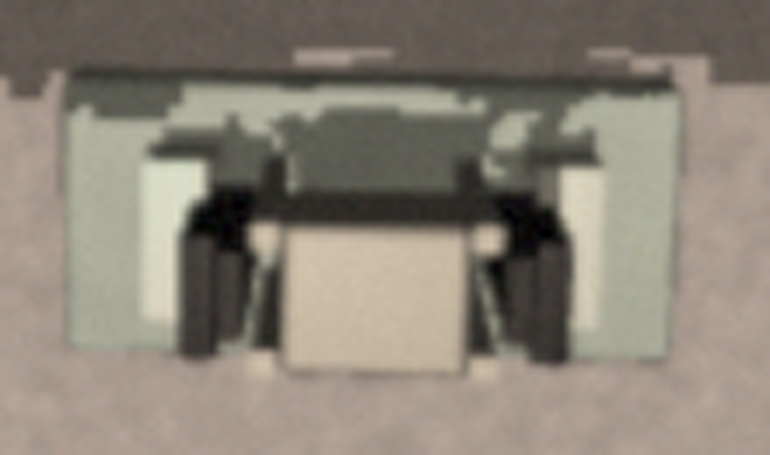

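The crop confirms the grey bridge with two black pads, at columns 180 and 568, in its dock. The blank held in the jaws appeared at image column 255, so I correct laterally for that, descend and recheck.

{"op": "play_rows", "data": {"rows": [[9.4, [0.34, -0.95, -3], [0, 0, -0.01]], [9.4, [0.34, -0.95, -6], [0, 0, -0.01]], [9.4, [0.34, -0.95, -8.5], [0, 0, -0.01]], [9.4, [0.34, -0.95, -8.5], [0, 0, -0.01]], [9.4, [0.34, -0.95, -8.5], [0, 0, -0.01]], [9.4, [0.34, -0.95, -8.5], [0, 0, -0.01]]]}}

```text
time: 15.78
tool_pos: [0.5043, -0.2772, 0.1153]
ee_rot: [3.139, 0.001, 1.513]
wrist_force: [0.5, 0.4, 0.4]
width: 0.0939
```

Run:
```python
from h import *
snapshot("wrist");w=snapshot("wrist");o=get_obs();print(o["time"],o["tool_pos"],o["ee_rot"])
save(w,"w9.png",(160,300,180,330),5)
print((proj(w,[[*o["tool_pos"][:2],.073]])-[160,180])*5)
```

```text
15.8833 [ 0.50477933 -0.27786044  0.11633904] [3.13739419e+00 2.48591025e-03 1.51234526e+00]
[[259.79629399 380.72354979]]
```

View pics/w9.png

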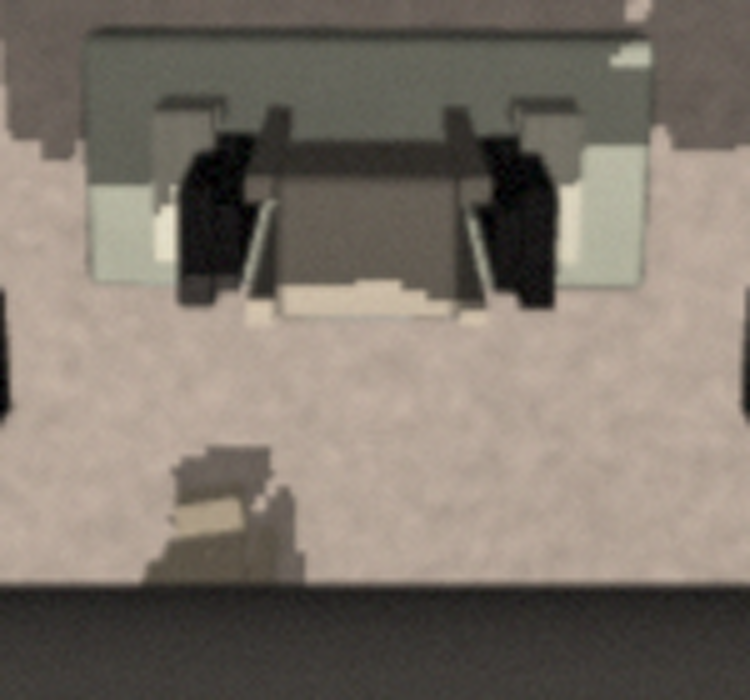

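{"op": "play_rows", "data": {"rows": [[9.4, [-0.1, 0.18, -2], [0, 0, 0]], [9.4, [-0.1, 0.18, -4.5], [0, 0, 0]], [9.4, [-0.1, 0.18, -6.6], [0, 0, 0]], [9.4, [-0.1, 0.18, -7.6], [0, 0, 0]], [7.0, [-0.1, 0.18, -7.6], [0, 0, 0]], [7.0, [-0.1, 0.18, -7.6], [0, 0, 0]], [7.0, [-0.1, 0.18, -7.6], [0, 0, 0]], [7.0, [-0.1, 0.18, -7.6], [0, 0, 0]]]}}

```text
time: 16.55
tool_pos: [0.5036, -0.2764, 0.0398]
ee_rot: [3.138, 0.002, 1.512]
wrist_force: [-0.3, 0.2, 1.6]
width: 0.0713
```

{"op": "play_rows", "data": {"rows": [[4.4, [0, 0, 0], [0, 0, 0]], [4.4, [0, 0, 0], [0, 0, 0]], [4.4, [0, 0, 0], [0, 0, 0]], [4.4, [0, 0, 0], [0, 0, 0]], [4.4, [0, 0, 0], [0, 0, 0]]]}}

```text
time: 16.97
tool_pos: [0.5031, -0.2759, 0.0392]
ee_rot: [3.139, 0.001, 1.512]
wrist_force: [-1.3, 0.9, 5.6]
width: 0.0478
```

{"op": "play_rows", "data": {"rows": [[4.4, [0, 0, 0], [0, 0, 0]], [4.4, [0, 0, 0], [0, 0, 0]]]}}

```text
time: 17.13
tool_pos: [0.5031, -0.2759, 0.0392]
ee_rot: [3.139, 0.001, 1.512]
wrist_force: [-0.7, 1.2, 5.6]
width: 0.0478
```

Run:
```python
from h import *
w=snapshot("wrist");o=get_obs();print(o["time"],o["tool_pos"],o["ee_rot"],o["width"],o["wrist_force"])
save(w,"w10.png",(140,340,150,360),3.5)
```

```text
17.1833 [ 0.50308836 -0.27591878  0.03922629] [3.13933779e+00 1.21977368e-03 1.51182535e+00] 0.04792432494092661 [-0.37229102  0.48322013  5.93131929]
```

View pics/w10.png

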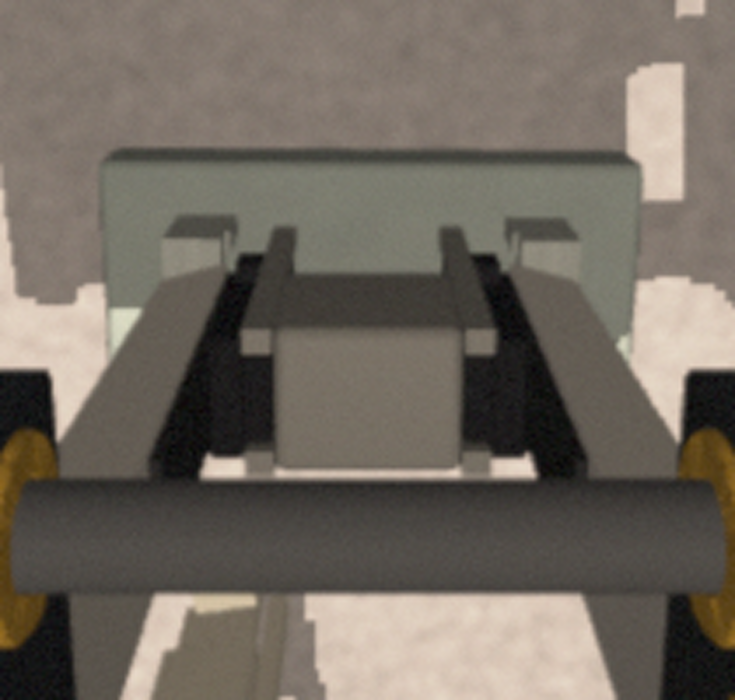

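The fingers hold both black pads at crop (225,360) and (510,360), pressed in symmetrically. I'll lift.

{"op": "play_rows", "data": {"rows": [[4.4, [0, 0, 0.5], [0, 0, 0]], [4.4, [0, 0, 1.0], [0, 0, 0]], [4.4, [0, 0, 1.5], [0, 0, 0]], [4.4, [0, 0, 2.5], [0, 0, 0]], [4.4, [0, 0, 3.5], [0, 0, 0]]]}}

```text
time: 17.6
tool_pos: [0.5019, -0.2752, 0.0727]
ee_rot: [-3.14, -0.001, 1.512]
wrist_force: [-0.3, 0.2, -1.5]
width: 0.0477
```

{"op": "play_rows", "data": {"rows": [[4.4, [0, 0, 3], [0, 0, 0]], [4.4, [0, 0, 6], [0, 0, 0]], [4.4, [0, 0, 9], [0, 0, 0]], [4.4, [1.0, 3.6, 9], [0, 0, -0.03]], [4.4, [2.0, 7.2, 9], [0, 0, -0.06]], [4.4, [3.0, 10.8, 9], [0, 0, -0.09]], [4.4, [4.1, 14.4, 9], [0, 0, -0.12]], [4.4, [5.1, 18, 9], [0, 0, -0.15]]]}}

```text
time: 18.27
tool_pos: [0.5538, -0.094, 0.1638]
ee_rot: [3.14, 0.0, 1.36]
wrist_force: [1.2, -1.1, -0.6]
width: 0.048
```

{"op": "play_rows", "data": {"rows": [[4.4, [1.0, 3.6, 0], [0, 0, -0.02]], [4.4, [2.0, 7.2, 0], [0, 0, -0.041]], [4.4, [3.1, 10.6, -2], [0, 0, -0.041]], [4.4, [3.1, 10.6, -5], [0, 0, -0.041]], [4.4, [3.1, 10.6, -5], [0, 0, -0.041]], [4.4, [3.1, 10.6, -5], [0, 0, -0.041]], [4.4, [3.1, 10.6, -5], [0, 0, -0.041]]]}}

```text
time: 18.85
tool_pos: [0.5848, 0.0097, 0.114]
ee_rot: [3.14, 0.0, 1.32]
wrist_force: [-0.5, 0.2, -1.9]
width: 0.0481
```

Run:
```python
from h import *
snapshot("wrist");w=snapshot("wrist");o=get_obs();print(o["time"],o["tool_pos"],o["ee_rot"],o["width"],o["wrist_force"])
org=np.array([.5748,-.0170]);a=1.321;y=np.array([np.cos(a),np.sin(a)]);x=np.array([y[1],-y[0]]);d=o["tool_pos"][:2]-org;print("fix",d@x,d@y)
save(w,"w11.png",(100,340,140,370),2.5)
```

```text
18.95 [0.5854998  0.00922855 0.11507856] [ 3.13757830e+00 -4.71108194e-04  1.31895593e+00] 0.0481508712898808 [-0.46558556  0.17478865 -0.15188461]
fix 0.003883837567267814 0.02805955122784317
```

I've used all twelve pictures, so I continue numerically by comparing clip and fixture positions in the same wrist frame.

```bash
cat > chk.py <<'E'
from h import *
w=snapshot("wrist");o=get_obs();print(o["time"],o["tool_pos"],o["ee_rot"],o["width"],o["wrist_force"])
org=np.array([.5748,-.0170]);a=1.321;y=np.array([np.cos(a),np.sin(a)]);x=np.array([y[1],-y[0]])
def F(r,c,z): d=at(w,r,c,z)[:2]-org; return np.round([d@x*1e3,d@y*1e3],1)
P=lambda u,v,z:[*(org+u*1e-3*x+v*1e-3*y),z]
d=o["tool_pos"][:2]-org;print("TCP fix",d@x*1e3,d@y*1e3)
zt=o["tool_pos"][2]-.0232+.057
print("pred knob,rail,bracket L/R rows",np.round(proj(w,[P(1.5,60,.082),P(-26,70,.036),P(-39,44,.041),P(39,44,.041),P(-39,30,.041),P(-57,0,.024),P(60,0,.024)]),1).tolist())
tp=o["tool_pos"]; print("pred clip top corners",np.round(proj(w,[[*(tp[:2]+u*x+v*y),zt] for u in(-.015,.015) for v in(-.012,.012)]),1).tolist())
for l in("knob_grip","clip_grip","fixture","blank_mid"):
  for k in silhouettes("wrist",l)[:2]:
    r,c=np.where(k["mask"]);print(l,round(k["confidence"],2),k["point"],"cols",c.min(),c.max(),"rows",r.min(),r.max())
g=cv2.GaussianBlur(cv2.cvtColor(w["pixels"],cv2.COLOR_RGB2GRAY),(1,5),0).astype(int)
def ed(r,c0=140,c1=370,th=12):
    dd=np.diff(g[r,c0:c1]);return [(c0+i,int(v)) for i,v in enumerate(dd) if abs(v)>th and abs(v)>=max(abs(dd[max(0,i-2):i+3]))]
E
python3 -i chk.py <<'E'
for r in (60,80,100,110,120,130,140,150,160,180,200,220): print(r,ed(r))
E
```

```text
19.0 [0.58545038 0.00925192 0.11497022] [ 3.13763496e+00 -5.42655932e-04  1.31886947e+00] 0.04814846518302887 [-0.63298172 -0.07368137 -1.61719026]
TCP fix 3.8301729626785472 28.069977630456762
pred knob,rail,bracket L/R rows [[173.1, 253.1], [153.0, 221.4], [183.6, 206.6], [183.4, 296.4], [199.2, 207.2], [225.2, 192.3], [224.9, 314.4]]
pred clip top corners [[274.7, 229.5], [232.6, 228.5], [274.6, 285.4], [232.4, 286.5]]
knob_grip 0.85 [166.5, 253.8] cols 221 283 rows 152 186
knob_grip 0.29 [241.9, 253.3] cols 209 299 rows 204 275
clip_grip 0.62 [246.9, 255.0] cols 209 300 rows 204 276
blank_mid 0.69 [311.1, 257.4] cols 241 263 rows 184 344
blank_mid 0.69 [166.4, 253.7] cols 221 283 rows 153 187
60 [(180, -47), (236, 42), (265, -38), (308, 30), (321, 38)]
80 [(181, -23), (219, 28), (231, -37), (237, 40), (265, -43), (270, 38), (283, -34), (305, 35), (321, 38)]
100 [(140, 17), (143, 14), (182, -40), (217, -31), (220, 16), (232, -27), (237, 44), (265, -32), (270, 26), (282, -27), (309, 36), (320, 40)]
110 [(183, -32), (219, -15), (232, -18), (237, 55), (265, -32), (270, 28), (282, -20
[... 455 characters left out ...]
269, 47), (280, -33), (318, 66), (351, 43)]
150 [(170, -38), (185, -25), (221, 27), (232, -23), (238, 66), (264, -47), (270, 23), (281, -24), (314, 31), (317, 44), (320, -44), (350, 42)]
160 [(171, -40), (206, -18), (239, -19), (264, 26), (283, -15), (317, 77), (320, -30), (348, 51)]
180 [(187, -23), (221, 21), (222, 21), (233, -30), (263, 25), (269, 22), (281, -26), (316, 34), (347, 54)]
200 [(140, 19), (143, -19), (147, 19), (151, 13), (188, -55), (195, 17), (200, -17), (207, 20), (220, -30), (232, 20), (239, 64), (265, -28), (273, -14), (283, 56), (286, -32), (296, -14), (305, -13), (308, 15), (315, 47)]
220 [(189, -37), (213, -31), (222, 17), (286, -15), (295, 29), (314, 55)]>>> ... 
>>>
```

```bash
python3 -i chk.py 2>/dev/null <<'E' | tail -12
print("chan",F(80,251.5,.024),F(110,251.5,.024),F(140,252,.024),"rails",F(130,251.5,.036),F(180,251.6,.036))
m=[k for k in silhouettes("wrist","clip_grip")][0]["mask"]
for r in range(206,276,8): c=np.where(m[r])[0];print(r,c.min(),c.max(),(c.min()+c.max()+1)/2)
print("clip",F(240,254.8,zt),F(225,254.8,zt-.01),"blank",F(200,252.5,.048))
for r in (232,240,250,260,270): print(r,ed(r,200,310,8))
E
```

```text
pred clip top corners [[274.3, 229.2], [232.2, 228.2], [274.3, 285.0], [232.1, 286.1]]
knob_grip 0.69 [166.2, 254.4] cols 222 284 rows 153 187
knob_grip 0.55 [263.2, 484.8] cols 462 499 rows 252 275
clip_grip 0.66 [243.5, 252.7] cols 210 300 rows 204 275
fixture 0.7 [128.3, 256.0] cols 182 323 rows 57 275
blank_mid 0.62 [274.6, 256.4] cols 242 265 rows 184 344
chan [ -1.  131.2] [ -1.1 106.6] [-0.7 80.8] rails [-1.  89.8] [-1.  46.9]
232 [(208, -27), (218, 29), (291, -21), (301, 27)]
240 [(205, -29), (218, 39), (226, -16), (281, -19), (290, -29), (291, -29), (300, -9), (304, 28)]
250 [(200, -29), (227, 37), (281, -33), (308, 32)]
260 [(228, 34), (281, -31)]
270 [(208, 39), (219, 17), (227, -20), (280, -20), (290, -19), (301, -36)]
```

{"op": "play_rows", "data": {"rows": [[4.4, [-0.21, 0.23, -1], [0, 0, 0.002]], [4.4, [-0.21, 0.23, -2], [0, 0, 0.002]], [4.4, [-0.21, 0.23, -3], [0, 0, 0.002]], [4.4, [-0.21, 0.23, -3.9], [0, 0, 0.002]], [4.4, [-0.21, 0.23, -3.9], [0, 0, 0.002]], [4.4, [-0.21, 0.23, -3.9], [0, 0, 0.002]]]}}

```text
time: 20.0
tool_pos: [0.5813, 0.0129, 0.0719]
ee_rot: [-3.139, 0.001, 1.323]
wrist_force: [-0.7, 0.6, -1.2]
width: 0.048
```

```bash
python3 -i chk.py 2>/dev/null <<'E' | tail -32
rs=[90,100,110,120,130,140,150,160,170,180,190,200,210,220,230,240,250,260,270,280]
_=[print(r,ed(r,170,345,11)) for r in rs]
print("fine")
E
```

```text
20.05 [0.58198507 0.01282362 0.07293551] [-3.14069523e+00  2.42152720e-04  1.32279235e+00] 0.04793694498985861 [-0.54792104  0.96803058 -0.93819381]
TCP fix -0.4105348959868235 30.674174898866397
pred knob,rail,bracket L/R rows [[189.7, 261.6], [162.2, 222.6], [198.5, 204.8], [198.9, 311.9], [216.9, 205.5], [245.3, 188.3], [245.8, 331.2]]
pred clip top corners [[275.5, 230.2], [233.1, 229.4], [275.7, 286.5], [233.3, 287.8]]
knob_grip 0.98 [181.2, 261.8] cols 220 296 rows 163 205
clip_grip 0.55 [244.4, 255.3] cols 210 300 rows 204 276
fixture 0.98 [132.9, 266.6] cols 174 343 rows 49 321
blank_mid 0.82 [318.5, 260.8] cols 245 272 rows 203 344
90 [(176, -25), (200, 15), (209, -26), (210, -26), (222, 46), (236, -40), (241, 35), (275, -39), (281, 39), (295, -36), (320, 29), (341, 52)]
100 [(176, -36), (212, -33), (221, 19), (235, -25), (241, 32), (242, 32), (275, -38), (282, 19), (296, -21), (319, 29), (340, 60)]
110 [(177, -41), (215, -34), (221, 23), (235, -33), (242, 41), (274, -35), (282, 23), (296, -27), (321, 40), (339, 40)]
120 [(177, -31), (187, 43), (196, -46), (210, -18), (223, 
[... 1034 characters left out ...]
[(183, -38), (205, 44), (220, -38), (243, 61), (273, -53), (296, 49), (311, -35), (333, 93)]
220 [(183, -57), (189, -20), (213, -31), (222, 18), (286, -18), (295, 32), (318, 17), (319, 17), (332, 48)]
230 [(184, -35), (189, -13), (209, -29), (219, 23), (290, -20), (299, 31), (332, 47)]
240 [(182, -37), (205, -28), (218, 39), (226, -21), (281, -19), (290, -31), (304, 30), (326, 16), (331, 59)]
250 [(176, -40), (201, -30), (227, 38), (281, -36), (308, 33), (332, 41), (333, 41), (343, -29)]
260 [(170, -46), (196, -28), (228, 36), (281, -35), (312, 35), (338, 46), (343, -81)]
270 [(192, -29), (208, 42), (219, 16), (227, -22), (280, -22), (290, -20), (301, -38), (316, 30), (342, -29)]
280 []
fine
```

{"op": "play_rows", "data": {"rows": [[4.4, [0.12, -0.05, 0], [0, 0, -0.001]], [4.4, [0.24, -0.11, 0], [0, 0, -0.001]], [4.4, [0.24, -0.11, 0], [0, 0, -0.001]], [4.4, [0.24, -0.11, 0], [0, 0, -0.001]]]}}

```text
time: 20.58
tool_pos: [0.5848, 0.0117, 0.0736]
ee_rot: [3.141, -0.0, 1.322]
wrist_force: [0.4, -0.2, -0.7]
width: 0.048
```

```bash
python3 -i chk.py 2>/dev/null <<'E' | tail -16
_=[print(r,ed(r,170,345,11)) for r in [140,205,210,215,250,260]]
_=[print("col",c,[(170+i,int(v)) for i,v in enumerate(np.diff(w["pixels"][170:225,c].astype(int).sum(1))) if abs(v)>40]) for c in (207,210,214,302,306)]
print(F(199,210,.041))
E
```

```text
clip_grip 0.76 [242.3, 255.1] cols 210 299 rows 204 275
fixture 0.73 [131.1, 256.2] cols 169 337 rows 48 320
fixture 0.4 [245.0, 255.2] cols 210 300 rows 204 275
blank_mid 0.63 [320.6, 254.7] cols 239 267 rows 201 344
140 [(174, -30), (183, 35), (189, -12), (194, 28), (197, -28), (216, 20), (230, -21), (237, 47), (269, -40), (275, 22), (289, -21), (324, 28), (329, 20)]
205 [(178, -32), (200, 40), (215, -39), (238, 52), (249, -18), (257, 16), (268, -39), (291, 39), (306, -31), (328, 92), (341, -44)]
210 [(171, 15), (175, 17), (179, -48), (201, 34), (215, -33), (238, 90), (269, -61), (291, 33), (305, -32), (328, 66)]
215 [(179, -61), (201, 40), (216, -45), (224, 18), (233, 14), (238, 91), (268, -53), (273, -23), (285, -16), (292, 55), (305, -39), (318, 27), (327, 41)]
250 [(176, -41), (200, -30), (227, 41), (281, -40), (308, 33), (332, 38), (343, -29)]
260 [(170, -45), (196, -27), (227, 35), (281, -34), (312, 33), (338, 47), (343, -79)]
col 207 [(177, -43), (198, 94), (199, 69), (216, -68)]
col 210 [(198, 106), (199, 68), (215, -65), (216, -48)]
col 214 [(198, 103), (199, 59), (214, -48), (215, -51), (216, -56), (217, -56), (219, -41), (220, -42)]
col 302 [(198, 102), (199, 76), (216, -61)]
col 306 [(198, 77), (199, 53)]
[-31.7  43. ]
```

{"op": "play_rows", "data": {"rows": [[4.4, [-0.06, -0.04, -0.5], [0, 0, 0]], [4.4, [-0.06, -0.04, -1.0], [0, 0, 0]], [4.4, [-0.06, -0.04, -1.4], [0, 0, 0]], [4.4, [-0.06, -0.04, -1.8], [0, 0, 0]]]}}

```text
time: 21.17
tool_pos: [0.5836, 0.0114, 0.0545]
ee_rot: [-3.141, 0.0, 1.322]
wrist_force: [-0.4, -0.2, -1.4]
width: 0.0479
```

Feet are about 7 mm above the bed with no contact force, so the toes are passing the brackets. I'll continue down.

{"op": "play_rows", "data": {"rows": [[4.4, [0, 0, -0.3], [0, 0, 0]], [4.4, [0, 0, -0.55], [0, 0, 0]], [4.4, [0, 0, -0.7], [0, 0, 0]], [4.4, [0, 0, -0.7], [0, 0, 0]], [4.4, [0, 0, -0.7], [0, 0, 0]]]}}

```text
time: 21.58
tool_pos: [0.5841, 0.0114, 0.0485]
ee_rot: [3.141, -0.0, 1.322]
wrist_force: [-0.6, -0.1, -0.3]
width: 0.0479
```

{"op": "play_rows", "data": {"rows": [[4.4, [0, 0, -0.1], [0, 0, 0]], [4.4, [0, 0, -0.15], [0, 0, 0]], [4.4, [0, 0, -0.15], [0, 0, 0]], [4.4, [0, 0, -0.15], [0, 0, 0]]]}}

```text
time: 21.92
tool_pos: [0.5843, 0.0113, 0.0474]
ee_rot: [3.141, -0.0, 1.322]
wrist_force: [-0.6, 0.2, 0.1]
width: 0.0478
```

{"op": "play_rows", "data": {"rows": [[4.4, [0, 0, -0.08], [0, 0, 0]], [4.4, [0, 0, -0.08], [0, 0, 0]], [4.4, [0, 0, -0.08], [0, 0, 0]]]}}

```text
time: 22.17
tool_pos: [0.5843, 0.0114, 0.0473]
ee_rot: [3.14, -0.0, 1.322]
wrist_force: [-1.7, -0.3, 5.3]
width: 0.0478
```

{"op": "play_rows", "data": {"rows": [[5.6, [0, 0, 0], [0, 0, 0]], [6.4, [0, 0, 0], [0, 0, 0]], [7.5, [0, 0, 0], [0, 0, 0]], [8.5, [0, 0, 0], [0, 0, 0]], [9.0, [0, 0, 0], [0, 0, 0]], [9.0, [0, 0, 0], [0, 0, 0]], [9.0, [0, 0, 0], [0, 0, 0]], [9.0, [0, 0, 0], [0, 0, 0]]]}}

```text
time: 22.83
tool_pos: [0.5839, 0.0113, 0.0459]
ee_rot: [-3.141, 0.0, 1.322]
wrist_force: [-0.5, 0.5, 0.1]
width: 0.0898
```

{"op": "play_rows", "data": {"rows": [[9.4, [0, 0, 1], [0, 0, 0]], [9.4, [0, 0, 4], [0, 0, 0]], [9.4, [0, 0, 8], [0, 0, 0]], [9.4, [0, 0, 12], [0, 0, 0]], [9.4, [0, 0, 15], [0, 0, 0]], [9.4, [0, 0, 15], [0, 0, 0]], [9.4, [0, 0, 15], [0, 0, 0]], [9.4, [0, 0, 15], [0, 0, 0]]]}}

```text
time: 23.5
tool_pos: [0.5837, 0.0114, 0.196]
ee_rot: [-3.141, 0.0, 1.322]
wrist_force: [-0.4, 0.9, -0.4]
width: 0.0939
```

```bash
cat > chk2.py <<'E'
exec(open("chk.py").read())
P=lambda u,v,z:[*(org+u*1e-3*x+v*1e-3*y),z]
names=["clip pads top z.080 L","R","pad top front L","clip top front","clip top back","knob c .082","crossbar L","stop face top","blank L front"]
pts=[P(-28.5,30,.08),P(31.5,30,.08),P(-28.5,40,.08),P(1.5,42,.081),P(1.5,18,.081),P(1.5,60,.082),P(-20,60,.03),P(1.5,45,.046),P(-8.5,43,.048)]
for n,p in zip(names,proj(w,pts)): print(n,np.round(p,1))
print("profile rows of gray around clip")
E
python3 -i chk2.py 2>/dev/null <<'E'
_=[print(r,ed(r,205,310,10)) for r in range(int(proj(w,[P(0,62,.024)])[0][0]),int(proj(w,[P(0,10,.06)])[0][0]),4)]
b=snapshot("top");cv2.imwrite("pics/t2.png",b["pixels"][:,:,::-1]);
_=[print(l,[(round(k["confidence"],2),np.round(at(b,*k["point"],z),3).tolist()) for k in silhouettes("top",l)[:2]]) for l,z in (("offcut",.03),("spray_can",.15),("oil_jar",.085),("screwdriver",.02),("wrench",.005),("disc",.008),("blank_mid",.048))]
E
```

```text
23.55 [0.58320298 0.01138162 0.1947341 ] [-3.13900450e+00  5.00906946e-04  1.32178766e+00] 0.09394693523909471 [-0.29462413  0.36021576 -0.89486831]
TCP fix 1.1260497174521447 29.57800624331401
pred knob,rail,bracket L/R rows [[161.1, 256.1], [147.1, 231.7], [170.6, 220.3], [170.7, 289.0], [182.7, 220.6], [203.9, 208.1], [204.1, 303.6]]
pred clip top corners [[273.7, 228.5], [231.8, 227.7], [273.8, 284.0], [231.9, 285.1]]
knob_grip 0.63 [155.8, 258.8] cols 233 278 rows 147 170
knob_grip 0.29 [239.3, 258.0] cols 245 264 rows 170 312
clip_grip 0.96 [182.8, 255.5] cols 226 284 rows 172 202
clip_grip 0.72 [330.9, 202.3] cols 176 224 rows 309 352
fixture 0.94 [149.0, 256.9] cols 201 309 rows 74 258
blank_mid 0.82 [238.2, 256.6] cols 247 263 rows 170 310
blank_mid 0.61 [187.6, 256.2] cols 226 284 rows 171 202
clip pads top z.080 L [190.2 226.6]
R [190.3 285.5]
pad top front L [180.6 226.4]
clip top front [178.9 256.1]
clip top back [201.9 256. ]
knob c .082 [161.1 256.1]
crossbar L [155.4 237.4]
stop face top [170.4 256. ]
blank L front [172.5 247. ]
profile rows of gray around clip
153 [(
[... 1201 characters left out ...]
, (278, -15), (284, 107), (288, -59), (304, 31)]
193 [(205, -27), (221, 49), (226, -68), (235, -20), (238, -20), (241, 77), (268, -60), (273, -27), (279, 14), (284, 110), (288, -51), (304, 26)]
197 [(205, -32), (225, -31), (232, 20), (237, -17), (241, 69), (268, -55), (273, 15), (278, -19), (284, 50), (303, 30)]
201 [(205, -28), (236, 41), (240, -37), (264, -14), (269, 40), (273, -37), (284, 11), (303, 35)]
True
offcut [(0.75, [0.721, 0.255, 0.03])]
spray_can [(0.78, [0.792, -0.127, 0.15])]
oil_jar [(0.85, [0.391, 0.397, 0.085])]
screwdriver [(0.69, [0.381, -0.099, 0.02])]
wrench [(0.52, [0.705, -0.316, 0.005])]
disc [(0.73, [0.342, -0.451, 0.008])]
blank_mid [(0.66, [0.555, -0.104, 0.048])]
```

```bash
python3 -i chk.py 2>/dev/null <<'E' | tail -8
_=[print(c,w["pixels"][162:182,c].astype(int).sum(1).tolist()) for c in (250,254,258,261)]
c=np.array([r for r in range(300,345)]);print("blank rear end",[(r,int(v)) for r,v in zip(range(290,345),np.diff(g[290:346,256])) if abs(v)>15], proj(w,[P(1.5,-135,.048),P(1.5,-134,.048),P(1.5,45,.048)]).round(1).tolist())
E
```

```text
fixture 0.79 [150.2, 258.1] cols 200 308 rows 74 258
blank_mid 0.68 [235.2, 255.8] cols 246 263 rows 170 311
blank_mid 0.6 [155.7, 213.1] cols 204 224 rows 151 162
250 [70, 75, 75, 73, 67, 67, 56, 72, 176, 400, 456, 462, 447, 323, 192, 152, 150, 163, 225, 275]
254 [62, 79, 80, 82, 58, 73, 53, 67, 87, 194, 398, 454, 445, 318, 179, 146, 145, 146, 223, 275]
258 [75, 92, 85, 76, 87, 62, 62, 53, 149, 373, 462, 475, 467, 323, 191, 147, 145, 161, 227, 271]
261 [85, 81, 70, 77, 77, 66, 85, 160, 331, 437, 460, 473, 450, 314, 193, 138, 147, 151, 230, 267]
blank rear end [(307, 27), (308, 50), (309, 50), (310, 19), (312, -16), (343, -17), (344, -33)] [[313.2, 255.4], [312.5, 255.4], [170.8, 255.7]]
```

```bash
python3 -c "
from bench import *
print(close_job(), get_obs()['time'])"
```

```text
the job is handed in; nothing more can be done
the job is handed in; nothing more can be done
```

The fixture is set up as asked, and I handed the job in at about 23.7 s of the 72 s allowed.

- **Stop:** I lifted the knob, slid the stop 60 mm to the pointer's notch (fixture y = 60 mm) and let it drop. Gripper height went back to 54.5 mm against 54.4 mm at the start. The stop held when I pushed the blank against it with about 5 N.
- **Blank:** It lies in the channel with its end against the stop. In the last frame its front edge was at about row 170.5, and 170.8 was predicted for contact.
- **Clip:** I freed the docked clip by squeezing both buttons and left the blue and white look-alikes alone. I lowered it until it rested on the bed with about 5 N and let go. Its pads then spanned image columns 226 to 284, about 60 mm over all, so both buttons sprang back out. I took this as latched and did no pull test.
- **Other things on the bench:** The robot touched none of them.

**Weak checks:** The picture limit ran out before the clip went in, so the last checks were numeric only. The wrist camera was off by 1 to 2 mm sideways, which I corrected by comparing parts within the same frame. The blank's rear end could not be checked because the gripper hid it. A late fit of the blank in the top and scene cameras was wrong and I did not use it.

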